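Vent the filter head and hold its funnel over it

ROBOT

A 6-joint arm with a two-finger parallel gripper is mounted at the origin on a cart in front of the work surface, level with it; the furniture and walls round the work are solid. World frame = base frame: x ahead of the robot, y to its left, z up, the work surface at z = 0. Lengths are in m, angles in rad, forces in N, time in s.
With the tool pointing down it reaches from about 0.15 to 0.775 m from the base axis. Payload 6.1 kg.
Tool frame: the origin (TCP) lies at the very end of the fingers, on their centre line; the grasp point (between the pads) lies env.pinch_z behind it (env.pinch_z is the distance from the TCP to the grasp point, in m); z points along the fingers, y is the direction in which the jaws open and shut (so a half turn about z gives the same grasp; the last joint's range is limited). The gripper opens to 85 mm and grips with 20 to 120 N. Pads are 22 mm wide; open, the fingers measure 114 mm over their backs; the gripper's body (76 mm by 85 mm) begins 54 mm behind the grasp point. The pads swing forward as they close: fully open they stand 13 mm farther back than shut.
Start: joints at [-1.319, 0.126, -0.04, 1.405, 0, 1.571], TCP at [0.131, -0.508, 0.231] pointing down, gripper open.
Joint ranges: [-2.72, 2.72], [-0.95, 1.95], [-1.27, 1.35], [-1.78, 2.02], [-1.46, 1.47], [-3.14, 3.14]. Speed limits (rad/s): [2.39, 2.39, 3.01, 3.14, 3.14, 3.14].

INTERFACE

Orientations are given as a rotation vector (axis times angle).
In Python, from station import env gives the robot as it stands. Calls block until the motion is done:
- env.move_pose(position, orientation): joint-space move of the TCP to a pose.
- env.line_to(position, frame=None, speed=0.15): straight line of the TCP; frame=None keeps the orientation; speed is the mean speed in m/s.
- env.move_j(angles): joint-space move.
- env.move_gripper(opening, newtons=None): opening from 0.0 (shut) to 1.0 (fully open); newtons is the grip in N (None keeps the last); returns when the fingers have stopped.
- env.wait(seconds).
- env.inverse_kinematics(position, orientation): joint angles nearest the present ones, or None.
- env.read_camera(name): name is "scene" or "top"; returns the picture (384x512x3 uint8, red, green, blue); there is no depth.
- env.camera_model(name): a dict with "camera_matrix" (3x3 intrinsics, pixels), "k1" (the pictures are not rectified: a ray, as slopes to the right and down, at radius r is drawn at 1 + k1 r^2 times it, then the intrinsics apply), "world_from_camera" (4x4, takes a point from camera to world coordinates). Camera axes: x right, y down, z forward; pixel columns grow to the right and rows downward; lengths in m; the calibration is good to about 2 mm. A picture is of the moment at which its call begins. camera_model takes no time and is no camera call.
A pose or a line that the arm cannot do raises env.Unreachable and nothing moves.
- env.sign_off(): hands the job in, once; it reports no verdict.
Readings, each from a call of its own:
- env.current_t(): time.
- env.current_q(): joint angles.
- env.current_qd(): joint speeds.
- env.current_joint_efforts(): joint torques, N m.
- env.current_tool_pos(): TCP position.
- env.current_orientation(): TCP orientation.
- env.current_contact_force(): force on the tool from outside, world axes, zero at the start.
- env.current_torque(): the same for the moment, N m.
- env.current_gripper_width(): opening from 0.0 (shut) to 1.0 (fully open).
Only numpy, scipy, OpenCV 4.12 (cv2) and the standard library are available. Lean on these libraries where they do the work, as an engineer would, in place of code of your own. Each camera call takes 0.05 s, during which the arm holds its last target. There are 200 camera calls.

TASK

One filter head of the vacuum filtration manifold has no funnel yet and its membrane lies askew. First turn that station's blue lever to vent (the middle, white mark: lever square to the manifold pipe) so that the membrane is no longer sucked down; then take the steel funnel from the draining mat, carry it upright over the bottles and the covered stations, and finish while holding it level and still, centred about 20 mm above the open head, so that I can straighten the membrane beneath it. The funnel must not touch the head or anything on the way; leave the two running stations with their levers and all other things alone.

Things in the scene. Friction and masses are not known exactly. Their poses are not given: they have to be found in the camera images.
- valve_open (a joint): lever of the open station's three-way vacuum valve, in rad; it turns about a vertical axis and stays where it is left (friction about 0.06 N m, no detents). 0 = vacuum (red mark, 50 degrees left of square as seen from the robot), 0.873 = vent (white mark; lever square to the manifold pipe, pointing from the head toward the robot), 1.745 = closed (black mark, to the right). Grows anticlockwise seen from above. It starts between 0 and 0.4
- valve_open_pivot (a point): point on the turning axis of the open station's lever, at the height of the lever's sleeve (55 mm above the worktop), 47 mm in front of the head's axis
- valve_open_grip (a point): centre of the blue sleeve of the open station's lever, 49 mm from the pivot: the sleeve is 42 mm long along the lever, 12 mm wide and 10 mm high; nothing but the worktop is below it
- head_top (a point): centre of the round top face (57 mm across, black gasket rim and white membrane) of the open filter head, 78 mm above the worktop; this is where the funnel would later sit
- station_open: the manifold station without a funnel; origin on the worktop under the head's axis; its x axis points away from the robot side, square to the manifold pipe, its y axis along the pipe to the left. The three stations stand 120 mm apart on a 360 mm horizontal steel pipe and the open one may be the left, middle or right one
- funnel_center (a point): centre, half-way up, of the loose steel funnel, which stands upright on a white draining mat (150 x 200 mm, 6 mm thick, to the robot's right): 85 mm tall, straight cup 54 mm outside diameter from 24 mm above its underside to the rim, throat 49 mm, base flange 57 mm across and 7 mm thick; open at both ends, wall 3 mm, about 0.16 kg (0.13 to 0.2)
- funnel_base (a point): centre of the funnel's underside (42.5 mm below funnel_center)
- station_a: a running station with a seated steel funnel and a cover with black knob, 188 mm tall in all and 59 mm across; origin on the worktop under its axis
- station_b: the other running station, alike
- buffer_bottle: white bottle with blue cap and red band, 66 mm across, 135 mm tall, between mat and manifold; origin under its centre
- amber_bottle: bottle with black cap, 62 mm across, 120 mm tall, between mat and manifold; origin under its centre
- petri_dish: closed petri dish, 94 mm across, 14 mm high; origin under its centre
- forceps: steel forceps lying on the worktop, 142 mm long along its y axis, 9 mm high; origin under its centre
- valve_a_grip (a point): centre of the blue sleeve of station_a's lever (same valve as the open station's); must stay where it is
- valve_b_grip (a point): centre of the blue sleeve of station_b's lever (same valve as the open station's); must stay where it is
Not all that is in view belongs to the job. What is shaped like the part that bears funnel_center but purple is not meant.

How it is judged:
By the outcome, as a careful person would: the job done as asked, in the order asked, and still so for the second after the job is handed in, while the arm keeps its last pose, push and grip.
It also fails if it takes over 61 s, if anything falls off the work surface, if the arm or the gripper's body presses on something with over 40 N, if the wrist force passes 120 N, or if a joint passes its speed limit or range.

## Working session

There is one attempt and no reset: what is moved stays moved. The work goes in short steps, each a Python script; the robot and the scene stay as the last script left them, time stands still between calls to the robot, and variables do not carry over. Pictures are saved under pics/ and viewed, about 8 in all and at most 12, crops included, and the job is handed in when it is done.

```bash
ls; mkdir -p pics; cat > h.py <<'E'
import numpy as np, cv2
from station import env
def shot(n,f):
    im=env.read_camera(n); cv2.imwrite('pics/'+f,im[:,:,::-1]); return im
def ray(n,u,v):
    m=env.camera_model(n);K=np.array(m['camera_matrix']);T=np.array(m['world_from_camera'])
    p=cv2.undistortPoints(np.array([[[u,v]]],float),K,np.array([m['k1'],0,0,0,0.]))[0,0] if False else und(K,m['k1'],u,v)
    return T[:3,3],T[:3,:3]@np.array([p[0],p[1],1])
def und(K,k1,u,v):
    d=np.linalg.solve(K,[u,v,1])[:2];x=d.copy()
    for _ in range(50): x=d/(1+k1*(x@x))
    return x
def onz(n,u,v,z):
    o,d=ray(n,u,v); return o+d*(z-o[2])/d[2]
def proj(n,P):
    m=env.camera_model(n);T=np.array(m['world_from_camera']);p=T[:3,:3].T@(np.array(P)-T[:3,3])
    s=p[:2]/p[2];s=s*(1+m['k1']*(s@s)); return (np.array(m['camera_matrix'])@[*s,1])[:2]
E
python3 - <<'E'
from h import *
a=shot('scene','s0.png');b=shot('top','t0.png')
for n in('scene','top'):
    m=env.camera_model(n);print(n,np.round(m['camera_matrix'],1).tolist(),m['k1'],np.round(m['world_from_camera'],3).tolist())
print(env.pinch_z,env.current_orientation(),env.current_t())
E
```

```text
pics
scene [[464.0, 0.0, 260.6], [0.0, 464.0, 196.3], [0.0, 0.0, 1.0]] -0.09817532169068331 [[0.739, -0.441, 0.509, -0.451], [-0.673, -0.485, 0.558, -0.966], [0.001, -0.756, -0.655, 1.233], [0.0, 0.0, 0.0, 1.0]]
top [[486.8, 0.0, 258.4], [0.0, 486.8, 187.0], [0.0, 0.0, 1.0]] -0.1543176118686678 [[-0.287, -0.911, 0.295, -0.019], [-0.958, 0.274, -0.086, 0.173], [-0.002, -0.307, -0.952, 1.679], [0.0, 0.0, 0.0, 1.0]]
0.0187 [-3.11530738e+00 -3.94220734e-01  3.11989075e-04] 0.1
```

View pics/s0.png

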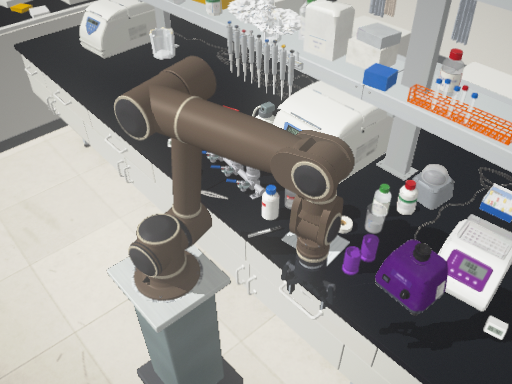

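View pics/t0.png

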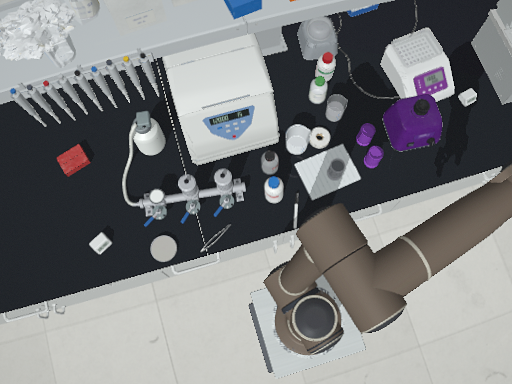

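The top view shows the three stations near (157,197), (190,188) and (224,182), and the mat at (327,171) with a steel cup at (337,168). The purple cups at (366,135) and (373,155) are lookalikes. I'll confirm this in enlarged crops.

```bash
python3 - <<'E'
import cv2,numpy as np
t=cv2.imread('pics/t0.png')
a=cv2.resize(t[165:245,130:250],None,fx=6,fy=6,interpolation=cv2.INTER_CUBIC)
b=cv2.resize(t[120:210,255:390],None,fx=5.3,fy=5.3,interpolation=cv2.INTER_CUBIC)
cv2.imwrite('pics/ca.png',a);cv2.imwrite('pics/cb.png',b)
E
```

```text
(no output)
```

View pics/ca.png

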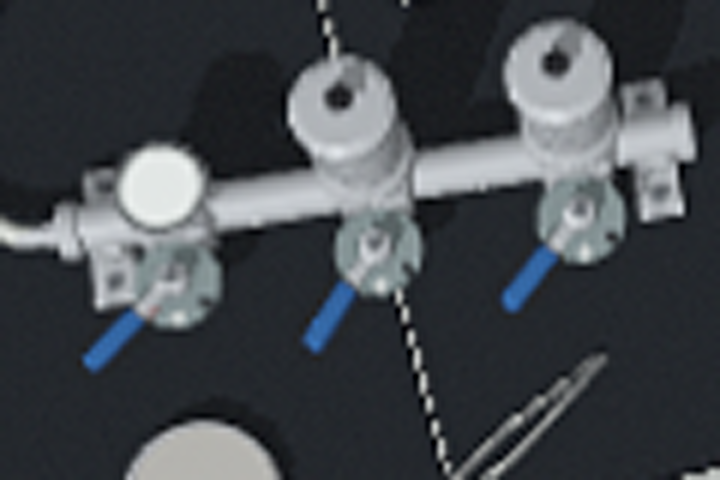

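View pics/cb.png

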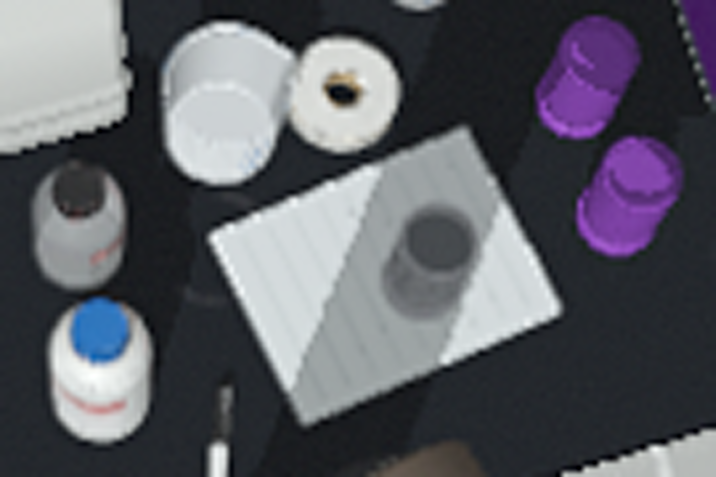

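Three stations: (157,196) is bare, with the white membrane, while (187,181) and (223,176) carry covers with knobs. The open one is the left station, with its lever sleeve at about (149,221). The loose steel cup is the grey one on the mat, rim at about (338,165); the purple pair at (366,135) and (373,155) stand off the mat and are not meant.

```bash
python3 - <<'E'
from h import *
im=cv2.imread('pics/t0.png');hsv=cv2.cvtColor(im,cv2.COLOR_BGR2HSV)
m=cv2.inRange(hsv,(100,120,60),(125,255,255));m[:200]=0;m[235:]=0;m[:,:135]=0;m[:,250:]=0
n,l,s,c=cv2.connectedComponentsWithStats(m)
for i in range(1,n):
    if s[i,4]>8:
        ys,xs=np.where(l==i);P=np.array([onz('top',x,y,.058)[:2] for x,y in zip(xs,ys)])
        w,V=np.linalg.eigh(np.cov(P.T));d=V[:,1];d=d*np.sign(-d[0])
        print('blue',c[i],s[i,4],P.mean(0).round(4),'ang',np.degrees(np.arctan2(d[1],d[0])).round(1),'len',np.ptp(P@d).round(3))
g=im.min(2);w=(g>200).astype(np.uint8);w[:180]=0;w[215:]=0;w[:,:140]=0;w[:,175:]=0
n,l,s,c=cv2.connectedComponentsWithStats(w)
for i in range(1,n):
    if s[i,4]>30:print('memb',c[i],s[i],onz('top',*c[i],.079).round(4))
f=lambda x,y:((x+.5)/6-.5+130,(y+.5)/6-.5+165)
print('pivot',[onz('top',*f(*p),.06).round(4) for p in((175,275),(377,243),(580,210))])
print('knob',[onz('top',*f(*p),.188).round(4) for p in((340,97),(555,63))])
print('cover rim',[onz('top',*f(*p),.17).round(4) for p in((341,105),(557,70))])
g=lambda x,y:((x+.5)/5.3-.5+255,(y+.5)/5.3-.5+120)
print('rim c',onz('top',*g(440,240),.091),'edges',[onz('top',*g(*p),.091).round(4) for p in((404,240),(477,240),(440,203),(440,273))])
print('base front',onz('top',*g(421,320),.006).round(4),onz('top',*g(383,285),.006).round(4))
print('mat',[onz('top',*g(*p),.006).round(4) for p in((467,126),(562,312),(306,426),(208,236))])
print('bottles',onz('top',*g(100,328),.135).round(4),onz('top',*g(77,190),.12).round(4))
print('petri',onz('top',*f(205,500),.014).round(3))
E
```

```text
blue [217.43137255 211.09803922] 51 [0.4393 0.1862] ang 128.2 len 0.042
blue [184.40384615 217.5       ] 52 [0.4499 0.3016] ang 134.2 len 0.042
blue [148.34 221.18] 50 [0.4729 0.4253] ang 122.1 len 0.039
memb [156.14876033 195.62809917] [150 190  13  12 121] [0.5475 0.3754 0.079 ]
pivot [array([0.4994, 0.3812, 0.06  ]), array([0.4844, 0.2638, 0.06  ]), array([0.4698, 0.1459, 0.06  ])]
knob [array([0.5298, 0.2555, 0.188 ]), array([0.5149, 0.1388, 0.188 ])]
cover rim [array([0.5318, 0.2571, 0.17  ]), array([0.5171, 0.1384, 0.17  ])]
rim c [ 0.47010814 -0.2595381   0.091     ] edges [array([ 0.4769, -0.2366,  0.091 ]), array([ 0.4631, -0.2831,  0.091 ]), array([ 0.4948, -0.2684,  0.091 ]), array([ 0.4483, -0.2518,  0.091 ])]
base front [ 0.4448 -0.2503  0.006 ] [ 0.4764 -0.2336  0.006 ]
mat [array([ 0.5717, -0.3301,  0.006 ]), array([ 0.4221, -0.3462,  0.006 ]), array([ 0.3958, -0.1501,  0.006 ]), array([ 0.5454, -0.1289,  0.006 ])]
bottles [ 0.4625 -0.0211  0.135 ] [ 0.5616 -0.0367  0.12  ]
petri [0.377 0.402 0.014]
```

```bash
cat >> h.py <<'E'
from scipy.spatial.transform import Rotation as Ro
def down(deg):  # tool down, tool x at yaw deg
    c,s=np.cos(np.radians(deg)),np.sin(np.radians(deg))
    return Ro.from_matrix(np.array([[c,s,0],[s,-c,0],[0,0,-1.]])).as_rotvec()
YA=np.degrees(np.arctan2(.1177,.0148))  # placeholder overwritten
SX=np.array([.9921,-.1252]);HEAD=np.array([.5463,.3765]);PIV=HEAD-.047*SX
SQ=np.degrees(np.arctan2(-SX[1],-SX[0]))
PZ=env.pinch_z
def lev(a,r=.049): return PIV+r*np.array([np.cos(np.radians(a)),np.sin(np.radians(a))])
E
sed -i '/^YA=/d' h.py
python3 - <<'E'
from h import *
print('SQ',SQ,'piv',PIV,'centrifuge edge',[onz('top',193,158,z).round(3) for z in(0,.25)])
for off in(0,180):
  for a in(122,SQ):
    p=lev(a); print(off,a,[np.round(env.inverse_kinematics([*p,z],down(a+off)),2) if env.inverse_kinematics([*p,z],down(a+off)) is not None else None for z in(.3,.0363)])
for yaw in range(-180,180,30):
  q=[env.inverse_kinematics([.47,-.26,.05],down(yaw)),env.inverse_kinematics([*HEAD,.145],down(yaw)),env.inverse_kinematics([*HEAD,.29],down(yaw))]
  print(yaw,[None if k is None else np.round(k,2) for k in q])
E
```

```text
SQ 172.8074681892475 piv [0.4996713 0.3823844] centrifuge edge [array([0.678, 0.22 , 0.   ]), array([0.574, 0.213, 0.25 ])]
0 122 [array([ 0.73,  0.36,  0.42,  1.62, -0.  ,  1.74]), array([ 0.73,  0.39, -0.12,  1.05, -0.  ,  1.74])]
0 172.8074681892475 [array([0.71, 0.28, 0.3 , 1.59, 0.  , 0.84]), array([ 0.71,  0.32, -0.23,  1.02,  0.  ,  0.84])]
180 122 [array([ 0.73,  0.36,  0.42,  1.62,  0.  , -1.4 ]), array([ 0.73,  0.39, -0.12,  1.05,  0.  , -1.4 ])]
180 172.8074681892475 [array([ 0.71,  0.28,  0.3 ,  1.59, -0.  , -2.31]), array([ 0.71,  0.32, -0.23,  1.02, -0.  , -2.31])]
-180 [array([-0.51,  0.21, -0.34,  1.02,  0.  , -0.51]), array([0.6 , 0.4 , 0.13, 1.3 , 0.  , 0.6 ]), array([0.6 , 0.42, 0.48, 1.63, 0.  , 0.6 ])]
-150 [array([-0.51,  0.21, -0.34,  1.02, -0.  , -1.03]), array([0.6 , 0.4 , 0.13, 1.3 , 0.  , 0.08]), array([0.6 , 0.42, 0.48, 1.63, 0.  , 0.08])]
-120 [array([-0.51,  0.21, -0.34,  1.02,  0.  , -1.55]), array([ 0.6 ,  0.4 ,  0.13,  1.3 ,  0.  , -0.44]), array([ 0.6 ,  0.42,  0.48,  1.63,  0.  , -0.44])]
-90 [array([-0.51,  0.21, -0.34,  1.02,  0.  , -2.08]), array
[... 619 characters left out ...]
1]), array([ 0.6 ,  0.4 ,  0.13,  1.3 , -0.  , -3.06]), array([ 0.6 ,  0.42,  0.48,  1.63, -0.  , -3.06])]
60 [array([-0.51,  0.21, -0.34,  1.02,  0.  ,  1.59]), array([0.6 , 0.4 , 0.13, 1.3 , 0.  , 2.7 ]), array([0.6 , 0.42, 0.48, 1.63, 0.  , 2.7 ])]
90 [array([-0.51,  0.21, -0.34,  1.02,  0.  ,  1.07]), array([0.6 , 0.4 , 0.13, 1.3 , 0.  , 2.17]), array([0.6 , 0.42, 0.48, 1.63, 0.  , 2.17])]
120 [array([-0.51,  0.21, -0.34,  1.02,  0.  ,  0.54]), array([0.6 , 0.4 , 0.13, 1.3 , 0.  , 1.65]), array([0.6 , 0.42, 0.48, 1.63, 0.  , 1.65])]
150 [array([-0.51,  0.21, -0.34,  1.02,  0.  ,  0.02]), array([ 0.6 ,  0.4 ,  0.13,  1.3 , -0.  ,  1.13]), array([ 0.6 ,  0.42,  0.48,  1.63, -0.  ,  1.13])]
```

```bash
python3 - <<'E'
from h import *
p=env.current_tool_pos();env.line_to([p[0],p[1],.33],speed=.3)
env.move_gripper(.4,25)
a0=122.;g=lev(a0)
env.move_pose([*g,.30],down(a0))
shot('scene','s1.png')
env.line_to([*g,.0363],speed=.2)
print(env.current_t(),env.current_tool_pos(),env.current_contact_force())
shot('scene','s2.png');shot('top','t2.png')
env.move_gripper(0.,25)
print('w',env.current_gripper_width()*85,env.current_contact_force())
E
python3 -c "
import cv2,numpy as np
s=cv2.imread('pics/s2.png');a=cv2.resize(s[100:240,170:310],(560,560),interpolation=2);b=cv2.resize(cv2.imread('pics/s1.png')[190:290,270:400],(520,400),interpolation=2)
c=np.zeros((560,760,3),np.uint8);c[:400,:]=0
cv2.imwrite('pics/c2.png',cv2.resize(a,(560,560)));cv2.imwrite('pics/c3.png',b)"
```

```text
6.1 [0.47433339 0.42448918 0.03761543] [-0.32420195  0.53891097  0.74024057]
w 11.310253191807103 [4.16397737 3.63551304 1.27102474]
```

View pics/s2.png

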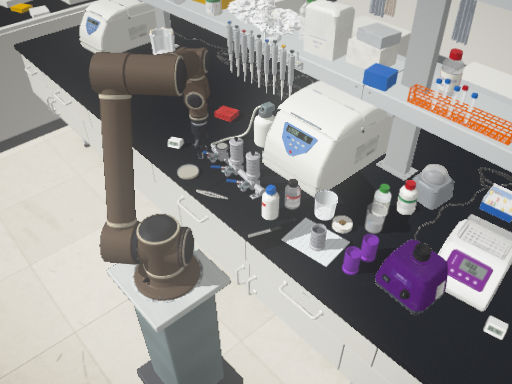

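View pics/c3.png

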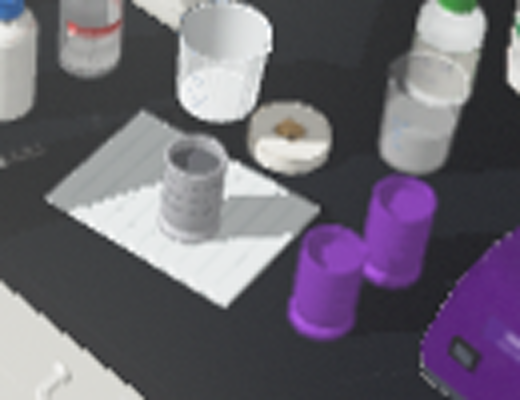

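The scene view shows the fingers astride the sleeve near (205,150). The steel funnel stands on the mat with its rim at about (318,229), and the purple cups are beside it off the mat. I'll turn the lever now.

```bash
python3 - <<'E'
from h import *
q=onz('scene',318.4,228.9,.091);print('rim scene',q,[onz('scene',270+x/4-.4,190+y/4-.4,.091).round(4) for x,y in((165,160),(226,160))])
for a in np.linspace(122,SQ,7)[1:]:
    env.line_to([*lev(a),.0363],down(a),speed=.04)
    print(round(a,1),np.round(env.current_contact_force(),1),np.round(env.current_tool_pos(),4),round(env.current_gripper_width()*85,1))
env.wait(.2);print(env.current_torque(),env.current_contact_force(),np.round(env.current_tool_pos(),4),env.current_t(),lev(SQ))
env.move_gripper(.4,25)
print(env.current_contact_force())
env.line_to([*lev(SQ),.12],speed=.15)
env.move_pose([.40,.25,.33],down(SQ))
print(env.current_t())
im=shot('top','t3.png');shot('scene','s3.png')
hsv=cv2.cvtColor(im[:,:,::-1].copy(),cv2.COLOR_BGR2HSV)
m=cv2.inRange(hsv,(100,120,60),(125,255,255));m[:195]=0;m[240:]=0;m[:,:135]=0;m[:,250:]=0
n,l,s,c=cv2.connectedComponentsWithStats(m)
for i in range(1,n):
    if s[i,4]>8:
        ys,xs=np.where(l==i);P=np.array([onz('top',x,y,.058)[:2] for x,y in zip(xs,ys)])
        w,V=np.linalg.eigh(np.cov(P.T));d=V[:,1];d=d*np.sign(-d[0]);mm=P.mean(0)
        print('blue',c[i],s[i,4],mm.round(4),'ang',np.degrees(np.arctan2(d[1],d[0])).round(1),'from piv',np.degrees(np.arctan2(*(mm-PIV)[::-1])).round(1),np.hypot(*(mm-PIV)).round(4))
E
```

```text
rim scene [ 0.46911887 -0.25645155  0.091     ] [array([ 0.4471, -0.241 ,  0.091 ]), array([ 0.4864, -0.2769,  0.091 ])]
130.5 [5.2 3.2 0.5] [0.4694 0.4207 0.0373] 11.5
138.9 [ 7.1  3.8 -0. ] [0.4647 0.4155 0.0373] 12.0
147.4 [ 9.4  2.7 -1. ] [0.4608 0.4097 0.0372] 11.6
155.9 [ 9.6  4.2 -2. ] [0.4578 0.4035 0.0373] 11.3
164.3 [10.3  3.7 -3.5] [0.4558 0.3969 0.0373] 11.6
172.8 [12.4  5.8 -4.7] [0.4547 0.3901 0.0373] 11.4
[ 1.01946124 -2.3823037   0.35960813] [12.42726778  5.65369248 -4.89080755] [0.4547 0.3902 0.0373] 8.7417 [0.45105688 0.38851939]
[0.44096445 0.77265259 0.46792305]
10.8083
blue [184.31372549 217.56862745] 51 [0.4497 0.3019] ang 135.4 from piv -121.8 0.0947
blue [160.09615385 224.55769231] 52 [0.4496 0.3886] ang 175.6 from piv 172.9 0.0505
```

```bash
python3 - <<'E'
from h import *
for n,f,box in(('top','pics/t3.png',(135,175,205,240)),('scene','pics/s3.png',(185,260,140,200))):
    im=cv2.imread(f).astype(float);s=np.clip(im[:,:,0]-im[:,:,2]-40,0,60)
    m=np.zeros_like(s);u0,u1,v0,v1=box;m[v0:v1,u0:u1]=s[v0:v1,u0:u1]
    nn,l,st,c=cv2.connectedComponentsWithStats((m>0).astype(np.uint8))
    for i in range(1,nn):
        if st[i,4]<12:continue
        ys,xs=np.where(l==i);w=m[ys,xs]
        P=np.array([onz(n,x,y,.057)[:2] for x,y in zip(xs,ys)]);mm=(P*w[:,None]).sum(0)/w.sum()
        C=np.cov(P.T,aweights=w);e,V=np.linalg.eigh(C);d=V[:,1]*np.sign(-V[0,1])
        print(n,st[i],mm.round(4),'ang',np.degrees(np.arctan2(d[1],d[0])).round(1))
im=cv2.imread('pics/s3.png')[120:215,165:290];t=cv2.imread('pics/t3.png')[165:245,130:250]
cv2.imwrite('pics/c4.png',np.hstack([cv2.resize(im,(400,304),interpolation=2),cv2.resize(t,(400,304),interpolation=2)]))
E
```

```text
top [158 219   6  12  50] [0.4504 0.3886] ang 175.9
scene [198 155   9   6  27] [0.4506 0.3944] ang -179.0
scene [211 165  10   3  29] [0.4518 0.3065] ang 132.0
scene [226 178  10   5  34] [0.4402 0.1905] ang 126.7
```

View pics/c4.png

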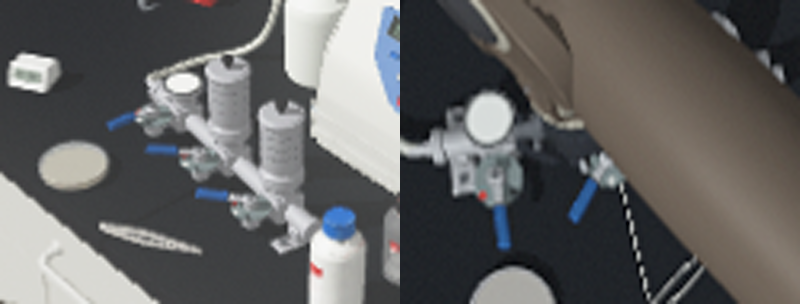

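The lever now points square, on the white mark, and the other two sleeves are unmoved. The cameras differ by a constant 3–4 mm in y, so I use their mean. Next is the funnel.

```bash
python3 - <<'E'
from h import *
g=lambda x,y:((x+.5)/5.3-.5+255,(y+.5)/5.3-.5+120)
print('purple',onz('top',*g(617,215),.0),'tape',onz('top',*g(345,95),.03),'beaker',onz('top',*g(215,130),.03))
# membrane in both views
for n,f,b in(('top','pics/t3.png',(140,175,180,212)),('scene','pics/s3.png',(213,231,138,155))):
    im=cv2.imread(f).min(2);u0,u1,v0,v1=b
    for th in(190,205,220):
        w=np.zeros_like(im);w[v0:v1,u0:u1]=(im>th)[v0:v1,u0:u1]
        k,l,s,c=cv2.connectedComponentsWithStats(w);i=1+np.argmax(s[1:,4]);print(n,th,s[i],c[i].round(1),onz(n,*c[i],.079).round(4))
F=np.array([.4698,-.2581]);o=down(90)
env.move_gripper(1.,40)
env.move_pose([*F,.25],o)
env.line_to([*F,.044],speed=.2)
print(env.current_t(),env.current_tool_pos(),env.current_contact_force())
env.move_gripper(0.,40);env.wait(.2)
print('w',env.current_gripper_width()*85,env.current_tool_pos(),env.current_contact_force())
shot('scene','s4.png');shot('top','t4.png')
E
python3 -c "
import cv2,numpy as np
s=cv2.imread('pics/s4.png')[170:270,260:390];t=cv2.imread('pics/t4.png')[120:220,270:400]
cv2.imwrite('pics/c5.png',np.hstack([cv2.resize(k,(400,308),interpolation=2) for k in(s,t)]))"
```

```text
purple [ 0.48002304 -0.41092     0.        ] tape [ 0.60964851 -0.24876833  0.03      ] beaker [ 0.61041209 -0.15348668  0.03      ]
top 190 [150 190  13  12 121] [156.1 195.6] [0.5475 0.3754 0.079 ]
top 205 [151 191  12  11 107] [156.1 195.8] [0.5469 0.3756 0.079 ]
top 220 [155 201   2   1   2] [155.5 201. ] [0.5293 0.382  0.079 ]
scene 190 [217 143  10   6  48] [221.6 145.5] [0.548  0.3809 0.079 ]
scene 205 [217 143  10   6  47] [221.6 145.5] [0.548  0.3813 0.079 ]
scene 220 [217 143  10   6  46] [221.7 145.4] [0.5485 0.3815 0.079 ]
14.5333 [ 0.47057425 -0.25832117  0.04507382] [ 0.8975727  -0.08817175  0.27112543]
w 52.56995741154227 [ 0.47067263 -0.25844062  0.045248  ] [-0.11083259  0.40971937  5.26261063]
```

View pics/c5.png

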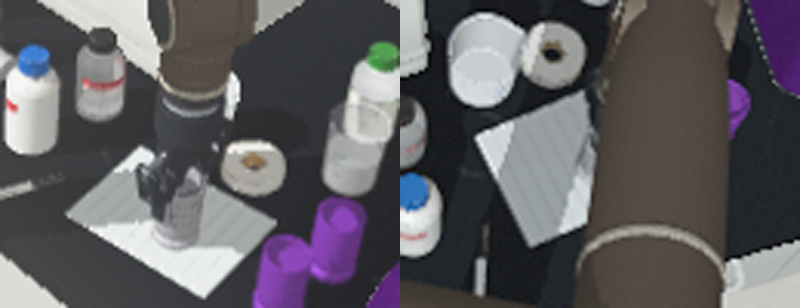

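```bash
python3 - <<'E'
from h import *
H=np.array([.5470,.3787]);p=env.current_tool_pos()
env.line_to([p[0],p[1],.275],speed=.12)
print('lift',env.current_contact_force(),env.current_gripper_width()*85)
env.line_to([H[0]-.0006,H[1]-.0003,.275],speed=.2)
env.wait(.3)
q=env.current_tool_pos();print(env.current_t(),q,env.current_gripper_width()*85,env.current_contact_force(),env.current_orientation(),down(90))
shot('scene','s5.png');shot('top','t5.png')
B=q-[0,0,.0392]
print('expect base px scene',proj('scene',B),'rim',proj('scene',B+[0,0,.085]),'top',proj('top',B),proj('top',B+[0,0,.085]))
s=cv2.imread('pics/s5.png')[70:190,160:290];t=cv2.imread('pics/t5.png')[140:240,100:230]
cv2.imwrite('pics/c6.png',np.hstack([cv2.resize(s,(455,420),interpolation=2),cv2.resize(t,(345,420),interpolation=2)]))
E
```

```text
lift [-0.79160274 -0.03720025 -0.75997333] 52.21117305512767
20.9667 [0.54642489 0.37825735 0.27506833] 52.74167636919044 [-0.46344967 -0.04840116 -2.03543372] [2.22161487e+00 2.22120953e+00 7.14092080e-05] [2.22144147 2.22144147 0.        ]
expect base px scene [219.77679406 114.64735944] rim [218.63998786  96.36221874] top [145.38096011 181.76977906] [139.10930554 172.75952566]
```

View pics/c6.png

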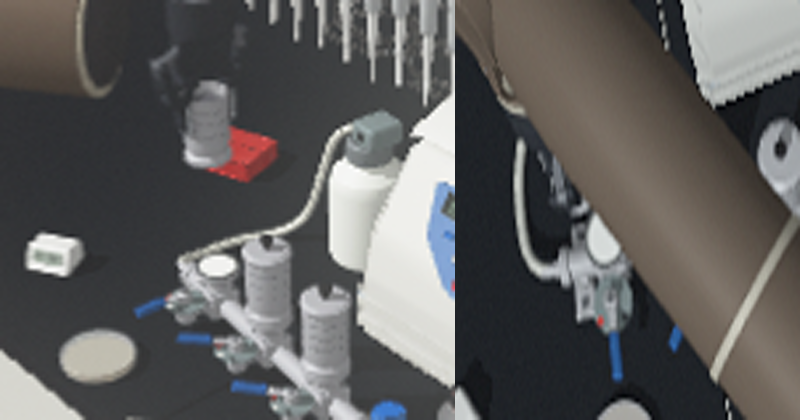

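The funnel is level in the hand, its flange at about (219,114) against (219.8,114.6) predicted. The head lies below at (221.6,145.5). Descending.

```bash
python3 - <<'E'
from h import *
H=np.array([.5470,.3787])
env.line_to([H[0]+.0,H[1]+.0002,.138],speed=.1);env.wait(.5)
q=env.current_tool_pos();B=q-[0,0,.0392];print(env.current_t(),q,'base',B,env.current_contact_force(),env.current_gripper_width()*85)
shot('scene','s6.png');shot('top','t6.png')
print('px base',proj('scene',B),'rim',proj('scene',B+[0,0,.085]),'head',proj('scene',[*H,.078]))
s=cv2.imread('pics/s6.png')[110:170,190:260]
cv2.imwrite('pics/c7.png',cv2.resize(s,(700,600),interpolation=cv2.INTER_CUBIC))
E
```

```text
23.0833 [0.54703873 0.37889083 0.13801538] base [0.54703873 0.37889083 0.09881538] [-0.29740641 -0.80220456 -1.93995537] 52.77268744827384
px base [221.52610558 142.01309445] rim [220.46892249 125.25319233] head [221.79834835 146.00503838]
```

View pics/c7.png

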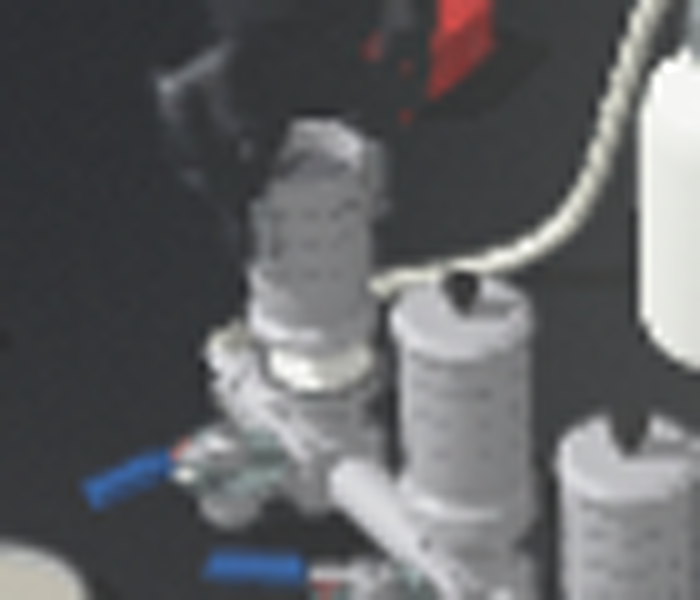

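```bash
python3 - <<'E'
import cv2,numpy as np
a=cv2.imread('pics/s3.png').min(2).astype(int);b=cv2.imread('pics/s6.png').min(2).astype(int)
print('cols',list(range(212,232)))
print('s3 head');[print(v,a[v,212:232]) for v in range(141,158)]
print('s6');[print(v,b[v,212:232]) for v in range(136,158)]
E
```

```text
cols [212, 213, 214, 215, 216, 217, 218, 219, 220, 221, 222, 223, 224, 225, 226, 227, 228, 229, 230, 231]
s3 head
141 [ 56  66  68  79 130 131 177 169 149 144 141  98  61  54  57  57  60 205
 200 189]
142 [ 78 131 127 163 159 146 147 148 128 124 122 115  97  76  66  61  60 201
 215 193]
143 [164 144 137 139 136 112 157 190 225 239 240 240 222 166 119  71  60 154
 210 216]
144 [163 136 139 108  76 157 235 240 240 240 240 240 240 240 222 114  65  98
 188 214]
145 [205 176 183 151 121 233 240 240 240 240 240 240 240 240 240 161  87  83
 175 158]
146 [215 211 186 171 125 231 239 240 240 240 240 240 240 240 237 161  98  74
 177 180]
147 [201 198 178 197 130 184 233 238 240 240 240 239 238 236 172 117  85  85
 180 176]
148 [202 153 208 206 175 134 146 215 228 234 235 227 191 126 100 115  78  79
 180 166]
149 [170 188 213 218 221 198 162 142 118 114 112 114 101 122 120  89  64  61
 179 179]
150 [145 185 201 213 195 165 166 161 149 138 131 128 128 129  97  66  61  61
 179 177]
151 [ 97 164 175 200 214 180 148 175 145 132 123 117 118 127 102  72  61  61
 176 167]
152 [114 126 172 185 186 208 
[... 1709 characters left out ...]
177]
150 [143 183 198 211 192 163 164 160 146 135 129 127 126 127  95  64  59  60
 176 175]
151 [ 95 161 173 198 212 177 145 174 143 131 121 116 114 125 100  70  61  59
 173 163]
152 [112 123 170 182 183 206 192 186 180 150 136 126 124 127 105  99  70  60
 158 176]
153 [129 118 124 131 143 152 205 193 182 175 142 132 127 127 132 130  90  63
 154 176]
154 [194 150 123 127 128 129 171 204 162 155 173 156 134 127 124 126  88  62
 139 174]
155 [134 126 116  97  93  95 107 172 183 143 130 125 141 141 134 130  90  59
 112 172]
156 [124 122 113 104 101 103 113 119 149 130 125 147 203 200 183 157 106  63
 119 173]
157 [100 103 130 135 132 140 124 119 148 130 125 210 216 212 201 185 162 102
 171 178]
```

Edge profiles put the flange centre at u≈220.7 and the head at u≈221.8, where 0.27 px is expected from height. That is 2–3 mm off, toward camera left. I'll correct by (+1.6, −1.6) mm and recheck.

```bash
python3 - <<'E'
from h import *
q=env.current_tool_pos()
env.line_to([q[0]+.0016,q[1]-.0016,.1375],speed=.02);env.wait(.5)
print(env.current_t(),env.current_tool_pos(),env.current_contact_force(),env.current_gripper_width()*85,env.current_orientation(),np.abs(env.current_qd()).max())
b=shot('scene','s7.png').min(2).astype(int);shot('top','t7.png')
for v in (134,136,*range(140,149)): print(v,b[v,212:232])
s=cv2.imread('pics/s7.png')[110:170,190:260];t=cv2.imread('pics/t7.png')[165:245,130:250]
cv2.imwrite('pics/c8.png',np.hstack([cv2.resize(s,(400,343),interpolation=2),cv2.resize(t,(400,343),interpolation=2)]))
E
```

```text
23.95 [0.54857402 0.37734194 0.13752671] [-0.97354105  0.17170676 -1.5833521 ] 52.849338417341755 [-2.22134585e+00 -2.22150671e+00 -1.23990284e-04] 0.0013466292358953213
134 [ 53  63  64  59 115  94 120 117 116 117 116 125 115 120 117  93  64  57
  58  59]
136 [ 52  53  54  86 120 111 121 126 127 127 126 126 124 105 106  99  76  83
  93  92]
140 [ 53  54  54 139 165 166 159 147 138 130 128 125 125 122 114 118  77 131
 187 189]
141 [ 53  66  65 164 197 170 154 144 135 129 126 124 123 120 121 124  77 203
 197 187]
142 [ 75 129 124 180 214 212 174 154 144 135 127 126 125 131 128 118  78 199
 214 191]
143 [162 141 136 153 183 228 222 207 194 179 149 141 133 132 127 102  67 152
 207 214]
144 [161 134 137 106 111 165 160 175 174 171 161 143 130 129 149  85  62  96
 187 213]
145 [202 174 182 148 118 221 199 192 172 144 140 146 150 153 170 109  76  80
 172 155]
146 [214 208 184 168 123 230 239 239 239 190 173 173 173 174 168 110  86  72
 175 177]
147 [200 194 176 194 128 182 231 237 239 202 176 173 169 167 118  94  82  82
 176 175]
148 [199 152 206 204 173 132 145 213 226 233 182 168 136 115  97 112  76  78
 178 164]
```

View pics/c8.png

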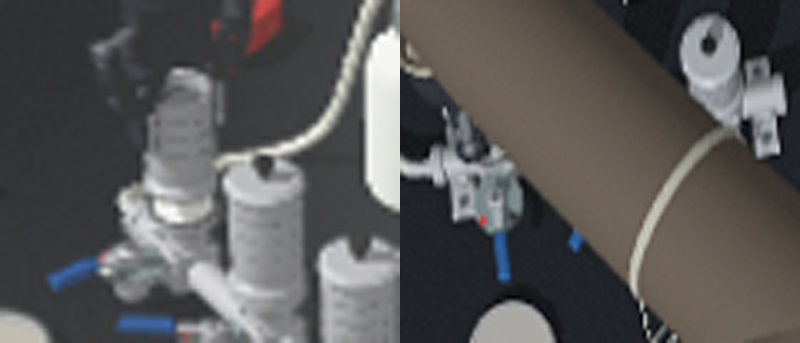

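```bash
python3 - <<'E'
from h import *
env.wait(.5);print(env.current_tool_pos(),np.abs(env.current_qd()).max());env.sign_off()
E
```

```text
[0.5485942  0.37730662 0.13750815] 0.001039716464005411
the job is handed in; nothing more can be done
```

I turned the open station's lever (the left one) to vent. I then took the steel funnel from the mat and carried it upright over the bottles and covered stations. It was handed in at about 25 s, held still above the open head.

- **Lever:** it was measured about 173–176° against 172.8° for square, so within about 3°. The other two levers had not moved when checked after the turn. In the last picture the part of them in view was also unmoved.
- **Funnel:** its base is at z ≈ 0.098 m, about 20 mm above the head. It is level and gripped firmly, with the arm at rest and only about 2 N on the wrist.
- **Centring:** after a 2.3 mm correction, the flange sits at u≈221.3 px against 221.5 px wanted, about 1 mm off.

**Disagreements and limits:**
- The two cameras differed by 3–5 mm in y, so I aimed at their mean and made the last correction from the scene view.
- The arm hid the funnel from the top camera at the end. Centring along the scene camera's viewing direction is therefore only good to about 2–3 mm.
- While turning the lever, the side force rose to about 14 N because the pivot estimate was slightly off.

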